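Pack the turntable cartridges and stylus-cleaner jar into their foam places

TASK

Pack the open aluminium case: lay each turntable cartridge flat in the foam recess lined in its own colour, and stand the frosted jar, lid up, in the round recess. Set everything down gently rather than dropping it, and leave the hex key and the brass adapter where they lie.

Things in the scene. Friction and masses are not known exactly. Their poses are not given: they have to be found in the camera images.
- cartridge_black: black plastic turntable cartridge with built-in headshell, lying flat, stylus guard on: 80 x 17 x 19 mm, 20 g. Origin: centre of its underside; x runs along its length from the nose (black) to the chrome bayonet collar at the +x end, z up. The straight 17 mm wide black shell to grip across spans x = -32 to +12 mm and 4 to 19 mm above the underside; take it across y.
- cartridge_orange: orange plastic turntable cartridge with built-in headshell, lying flat, stylus guard on: 80 x 17 x 19 mm, 20 g. Origin: centre of its underside; x runs along its length from the nose (orange) to the chrome bayonet collar at the +x end, z up. The straight 17 mm wide orange shell to grip across spans x = -32 to +12 mm and 4 to 19 mm above the underside; take it across y.
- cartridge_white: white plastic turntable cartridge with built-in headshell, lying flat, stylus guard on: 80 x 17 x 19 mm, 20 g. Origin: centre of its underside; x runs along its length from the nose (white) to the chrome bayonet collar at the +x end, z up. The straight 17 mm wide white shell to grip across spans x = -32 to +12 mm and 4 to 19 mm above the underside; take it across y.
- jar: small frosted glass jar with its ribbed aluminium lid on (pale blue-green dot on the lid), upright, 38 mm across, 36 mm high, 75 g. Origin: centre of its underside, z up. Glass wall 38 mm wide from 2 to 22 mm above the underside, lid 37 mm from 25 to 36 mm.
- bay_black: foam insert of the open aluminium case, grey, 126 x 76 x 35 mm, with a rectangular recess 100 x 34 mm, 6 mm deep, lined black: the place of the black cartridge. Origin: centre of the insert's underside; the recess is centred over it, long along x; its floor is 29 mm and the foam's top 35 mm above the origin.
- bay_orange: foam insert of the open aluminium case, grey, 126 x 76 x 35 mm, with a rectangular recess 100 x 34 mm, 6 mm deep, lined orange: the place of the orange cartridge. Origin: centre of the insert's underside; the recess is centred over it, long along x; its floor is 29 mm and the foam's top 35 mm above the origin.
- bay_white: foam insert of the open aluminium case, grey, 126 x 76 x 35 mm, with a rectangular recess 100 x 34 mm, 6 mm deep, lined white: the place of the white cartridge. Origin: centre of the insert's underside; the recess is centred over it, long along x; its floor is 29 mm and the foam's top 35 mm above the origin.
- bay_jar: foam insert like the others, but its recess is round, 54 mm across, 6 mm deep, lined pale blue-green: the jar's place. Origin: centre of its underside; recess floor 29 mm above it. The four inserts sit in a row, 78 mm apart along their y, all x axes parallel, in the fixed open case, whose walls rise 2 mm above the foam; its lid half lies open flat on the +x side, as low as the walls.
- hex_key: chrome hex key, L-shaped, lying flat, 6 mm thick, long arm 90 mm along x, short arm 31 mm towards +y at its +x end. Origin: about the middle of the long arm, 8 mm to the side of its axis, on the surface. A bystander.
- adapter: brass centre adapter for singles: domed disc 38 mm across, 11 mm high. Origin: centre of its underside. A bystander.
Mind the look-alikes: they are no part of the job. Leave any brown or red look-alike of the bay_black alone.

How it is judged:
By the outcome, as a careful person would: the job done as asked, in the order asked, and still so for the second after the job is handed in, with the robot touching nothing.
It also fails if it takes over 109 s, if anything falls off the work surface, if the arm or the gripper's body presses on something with over 40 N, if the wrist force passes 120 N, or if a joint passes its speed limit or range.

ROBOT

A 6-joint arm with a two-finger parallel gripper is mounted at the origin on the work surface. World frame = base frame: x ahead of the robot, y to its left, z up, the work surface at z = 0. Lengths are in m, angles in rad, forces in N, time in s.
With the tool pointing down it reaches from about 0.25 to 0.725 m from the base axis. Payload 9.7 kg.
Tool frame: the origin (TCP) lies between the finger pads; the fingertips stand 14 mm ahead of it and the grasp point (between the pads) lies 5 mm behind it; z points along the fingers, y is the line along which they close (so a half turn about z gives the same grasp; the last joint's range is limited). The gripper opens to 85 mm and grips with 20 to 120 N. Pads are 22 mm wide; open, the fingers measure 114 mm over their backs; the gripper's body (76 mm by 85 mm) begins 54 mm behind the grasp point. The pads swing forward as they close: fully open they stand 13 mm farther back than shut.
Start: joints at [-1.232, 0.087, 0.176, 1.66, 0, 1.571], TCP at [0.183, -0.519, 0.245] pointing down, gripper open.
Joint ranges: [-3.13, 3.13], [-0.85, 1.81], [-1.15, 1.24], [-2.2, 2.28], [-1.44, 1.52], [-3.14, 3.14]. Speed limits (rad/s): [2.22, 2.22, 2.57, 3.14, 3.14, 3.14].

INTERFACE

Orientations are given as [roll, pitch, yaw] about the fixed x, y, z axes, in that order (R = Rz(yaw) Ry(pitch) Rx(roll)).
In Python, from rig import ctrl gives the robot as it stands. The module is installed in compiled form; this text tells all that it offers.
- The arm moves only by the tool arm_command, never from a script. Its argument "series" is a list of rows, each a list of 7 numbers: the turn, a rotation vector about the tool's x, y, z as a fraction of full scale, then the shift along the tool's x, y, z as a fraction of full scale, then the opening, from -1 (shut) to 1 (fully open). A call has 1 to 20 rows; each row is the pose to reach, as a shift and turn from the pose commanded when the call began, along the tool's axes at that moment; what a row does not reach only later rows make up. Full scale, the value 1, is 800 mm for a shift and pi/2 rad for a turn. A row lasts 1/12 s, in which the tool goes at most 41.7 mm and 7.16 degrees, less where a joint would pass 70% of its speed; a pose out of reach is approached as far as the arm can. A call with a number of a shift or a turn outside -1 to 1 is refused whole. A call with a gripper value outside its range is refused whole. The fingers move at their own pace and stop on an object; the grip force is fixed at half the most. Time passes only in rows, so rows that repeat a pose let the fingers close. It gives the time, the measured TCP pose, the force, the opening and the grip force at its end, in the units of the state.
- ctrl.sense(): the state, without advancing time (a new reading comes with each control period).
- ctrl.read_camera(name): name is "scene" or "side" or "wrist"; returns the picture (400x640x3 uint8, red, green, blue); there is no depth.
- ctrl.camera_params(name): a dict with "camera_matrix" (3x3 intrinsics, pixels), "cam_to_world" (4x4, takes a point from camera to world coordinates); the wrist camera has in their place "mount" (4x4, takes a point from camera to tool coordinates, whose origin is the TCP and whose axes are the flange's). Camera axes: x right, y down, z forward; pixel columns grow to the right and rows downward; lengths in m; the calibration is good to about 2 mm. A picture is of the moment at which its call begins: read the wrist's pose just before it. camera_params takes no time and is no camera call.
- ctrl.finish_job(): hands the job in; it is judged then, once.
The state is a dict: "clock": time; "qpos": joint angles; "joint_vel": joint speeds; "joint_torque": joint torques, N m; "tcp_pos": TCP position; "tcp_rot": TCP orientation; "force": force on the tool from outside, world axes, zero at the start; "torque": the same for the moment, N m; "opening": finger opening in m; "grasp_force": force on a finger pad.
Only numpy, scipy, OpenCV 4.12 (cv2) and the standard library are available. Lean on these libraries where they do the work, as an engineer would, in place of code of your own. Each camera call takes 0.05 s, during which the arm holds its last target. There are 200 camera calls.

## Working session

There is one attempt and no reset: what is moved stays moved. The work goes in short steps, Python scripts to look and compute and a tool call to move; the robot and the scene stay as the last step left them, time stands still between calls to the robot, and variables do not carry over. Pictures are saved under pics/ and viewed, at most 14 in all, crops included, and the job is handed in when it is done.

Besides the shell and the picture viewer there is one more tool, called after ">>>" as name(argument=value, ...), one argument or row to a line, values as JSON. arm_command: Moves the arm, as the interface text tells. Shift numbers are shares of 800 mm and turn numbers shares of pi/2 rad, none past 1 either way. Its arguments: {"type":"object","properties":{"series":{"type":"array","items":{"type":"array","items":{"type":"number","minimum":-1,"maximum":1}}}},"required":["series"]}

```bash
mkdir -p pics
python3 - <<'E'
from rig import ctrl
import cv2,numpy as np
np.set_printoptions(precision=4,suppress=True)
print(ctrl.sense())
for n in ("scene","side","wrist"):
    p=ctrl.camera_params(n);print(n,p)
    cv2.imwrite(f"pics/{n}0.png",ctrl.read_camera(n)[:,:,::-1])
E
```

```text
{'clock': 0.0, 'qpos': array([-1.232 ,  0.0875,  0.1751,  1.6598, -0.    ,  1.5708]), 'joint_vel': array([ 0.0012, -0.0003, -0.    ,  0.0007,  0.0005,  0.0007]), 'joint_torque': array([  0.0007, -52.0398,  46.4793,   0.0166,   0.    ,   0.    ]), 'tcp_pos': array([ 0.1827, -0.5185,  0.2446]), 'tcp_rot': array([-3.1402,  0.    ,  0.3388]), 'force': array([ 0.8762,  0.6497, -0.2099]), 'torque': array([ 0.0002, -0.0289,  0.025 ]), 'grasp_force': 0.0, 'opening': 0.08526675236153723}
scene {'camera_matrix': array([[453.7135,   0.    , 315.2178],
       [  0.    , 453.7135, 204.229 ],
       [  0.    ,   0.    ,   1.    ]]), 'cam_to_world': array([[ 0.8566,  0.3743, -0.3551,  1.069 ],
       [ 0.5159, -0.6283,  0.5823, -0.6105],
       [-0.0052, -0.682 , -0.7313,  0.8944],
       [ 0.    ,  0.    ,  0.    ,  1.    ]])}
side {'camera_matrix': array([[438.382 ,   0.    , 328.0524],
       [  0.    , 438.382 , 200.3394],
       [  0.    ,   0.    ,   1.    ]]), 'cam_to_world': array([[ 0.8845, -0.2836,  0.3706,  0.0983],
       [-0.4662, -0.5724,  0.6745, -0.9113],
       [ 0.0208, -0.7693, -0.6385,  1.0018],
       [ 0.    ,  0.    ,  0.    ,  1.    ]])}
wrist {'camera_matrix': array([[337.4332,   0.    , 320.4376],
       [  0.    , 337.4332, 204.9303],
       [  0.    ,   0.    ,   1.    ]]), 'mount': array([[ 0.0011, -0.9521, -0.3059,  0.0779],
       [ 1.    ,  0.001 ,  0.0005,  0.001 ],
       [-0.0002, -0.3059,  0.9521, -0.1293],
       [ 0.    ,  0.    ,  0.    ,  1.    ]])}
```

View pics/scene0.png

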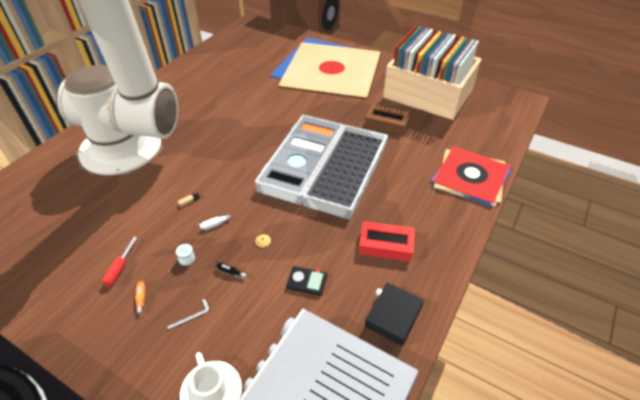

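View pics/side0.png

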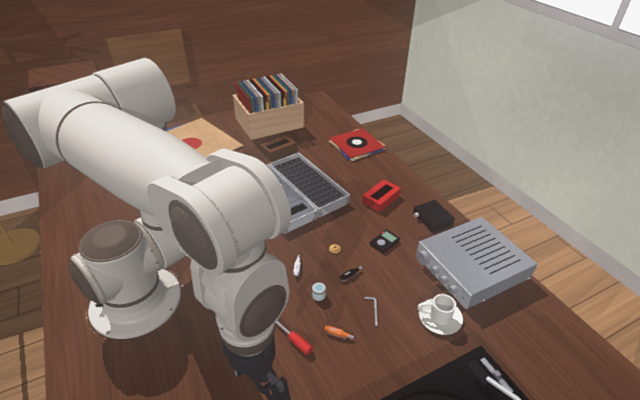

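The scene view shows the bays, top to bottom: orange (318,129), white (307,145), jar (297,160) and black (286,177). Loose parts: white cartridge (214,222), black (231,270), orange (140,297), jar (185,255), adapter (263,240), hex key (188,315). Look-alikes: brown tray (387,118), red tray (387,241). The side view agrees.

```bash
cat > h.py <<'E'
import numpy as np,cv2
from rig import ctrl
from scipy.spatial.transform import Rotation as R
np.set_printoptions(precision=4,suppress=True)
def tool(s=None):
    s=s or ctrl.sense(); T=np.eye(4); T[:3,:3]=R.from_euler('xyz',s['tcp_rot']).as_matrix(); T[:3,3]=s['tcp_pos']; return T
def cam(n,T=None):
    p=ctrl.camera_params(n); return p['camera_matrix'],(p['cam_to_world'] if 'cam_to_world' in p else (tool() if T is None else T)@p['mount'])
def ray(K,M,uv,z):
    uv=np.atleast_2d(uv).astype(float); d=np.c_[uv,np.ones(len(uv))]@np.linalg.inv(K).T@M[:3,:3].T; o=M[:3,3]
    return o+d*((z-o[2])/d[:,2])[:,None]
def proj(K,M,P):
    c=(np.atleast_2d(P)-M[:3,3])@M[:3,:3]; q=c@K.T; return q[:,:2]/q[:,2:]
def row(pos,rpy,base=None):
    """row numbers (turn, shift) from commanded pose ~ base"""
    T=tool() if base is None else base; G=R.from_euler('xyz',rpy)
    t=(R.from_matrix(T[:3,:3]).inv()*G).as_rotvec()/(np.pi/2); return np.r_[t,T[:3,:3].T@(np.asarray(pos)-T[:3,3])/.8].round(4)
E
python3 - <<'E'
from h import *
K,M=cam('scene')
for n,uv,z in [('Bo',(318,129),.029),('Bw',(307,145),.029),('Bj',(297,160),.029),('Bb',(286,177),.029),('w',(214,222),.01),('b',(231,270),.01),('o',(140,297),.01),('j',(185,255),.018),('ad',(263,240),.005),('hex',(188,315),0)]:
    print(n,ray(K,M,uv,z)[0])
T=tool()
print(row([.45,-.22,.40],[np.pi,0,.3388]), T[:3,:3])
E
```

```text
Bo [0.4924 0.3548 0.029 ]
Bw [0.5037 0.2721 0.029 ]
Bj [0.5143 0.2005 0.029 ]
Bb [0.5263 0.1254 0.029 ]
w [ 0.4479 -0.0933  0.01  ]
b [ 0.5785 -0.1887  0.01  ]
o [ 0.4486 -0.3513  0.01  ]
j [ 0.4612 -0.2148  0.018 ]
ad [ 0.5881 -0.0738  0.005 ]
hex [ 0.5662 -0.3268  0.    ]
[-0.0006 -0.     -0.      0.4391 -0.2412 -0.1938] [[ 0.9432  0.3324 -0.0003]
 [ 0.3324 -0.9432  0.001 ]
 [ 0.     -0.001  -1.    ]]
```

Run:
```python
from h import *
print(row([.5,-.17,.40],[np.pi,0,.3388]))
```

```text
[-0.0006 -0.     -0.      0.5188 -0.2794 -0.1938]
```

>>> arm_command(
  series=[
    [0, 0, 0, 0.519, -0.279, -0.194, 1],
    [0, 0, 0, 0.519, -0.279, -0.194, 1],
    [0, 0, 0, 0.519, -0.279, -0.194, 1],
    [0, 0, 0, 0.519, -0.279, -0.194, 1],
    [0, 0, 0, 0.519, -0.279, -0.194, 1],
    [0, 0, 0, 0.519, -0.279, -0.194, 1],
    [0, 0, 0, 0.519, -0.279, -0.194, 1],
    [0, 0, 0, 0.519, -0.279, -0.194, 1],
    [0, 0, 0, 0.519, -0.279, -0.194, 1],
    [0, 0, 0, 0.519, -0.279, -0.194, 1],
    [0, 0, 0, 0.519, -0.279, -0.194, 1],
    [0, 0, 0, 0.519, -0.279, -0.194, 1],
    [0, 0, 0, 0.519, -0.279, -0.194, 1],
    [0, 0, 0, 0.519, -0.279, -0.194, 1],
    [0, 0, 0, 0.519, -0.279, -0.194, 1],
    [0, 0, 0, 0.519, -0.279, -0.194, 1],
    [0, 0, 0, 0.519, -0.279, -0.194, 1],
    [0, 0, 0, 0.519, -0.279, -0.194, 1],
  ],
)

```text
clock: 1.65
tcp_pos: [0.4995, -0.1711, 0.4005]
tcp_rot: [-3.142, 0.0, 0.337]
force: [-0.4, 0.0, -0.2]
opening: 0.0854
grasp_force: 0.0
```

Run:
```python
from h import *
s=ctrl.sense();print(s['tcp_pos'],s['tcp_rot'],s['qpos'],s['clock'])
np.save('T1.npy',tool(s));cv2.imwrite("pics/w1.png",ctrl.read_camera('wrist')[:,:,::-1])
```

```text
[ 0.4995 -0.1711  0.4005] [-3.1416  0.      0.3371] [-0.33    0.1606  0.5732  1.9834 -0.      2.4745] 1.65
```

View pics/w1.png

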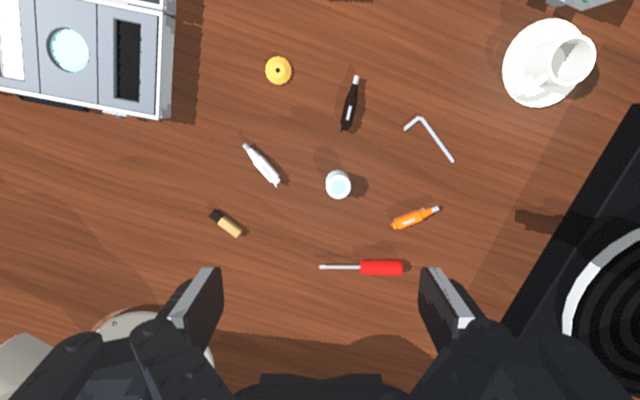

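The wrist view shows the black cartridge (350,105) with chrome at (357,78), white (263,166) with chrome at (245,146), orange (414,217) with chrome at (436,208), and the jar lid at (338,182). The bystanders stand clear of all of them.

Run:
```python
from h import *
im=cv2.imread('pics/w1.png');K,M=cam('wrist',np.load('T1.npy'))
hsv=cv2.cvtColor(im,cv2.COLOR_BGR2HSV)
for n,c,r,ch in [('b',(350,105),34,(357,78)),('w',(263,166),30,(245,146)),('o',(414,217),30,(436,208)),('jar',(338,185),20,None),('ad',(278,70),18,None)]:
    x0,y0=c[0]-r,c[1]-r; p=hsv[y0:c[1]+r,x0:c[0]+r].astype(int)
    if n=='ad': m=(p[...,2]>150)
    else:
        m=(p[...,1]<90)
        if n=='o': m|=(p[...,2]>170)
        if n=='b': m|=(p[...,2]<35)
    k,l,st,ce=cv2.connectedComponentsWithStats(m.astype(np.uint8)); i=1+np.argmax(st[1:,4])
    ys,xs=np.nonzero(l==i); uv=np.c_[xs+x0,ys+y0]
    z=.018 if n=='jar' else .006 if n=='ad' else .010
    P=(ray(K,M,uv,z)[:,:2]*1000).astype(np.float32)
    (cx,cy),(a,b),an=cv2.minAreaRect(P); 
    e,v=np.linalg.eigh(np.cov(P.T)); d=v[:,1]
    if ch:
        q=ray(K,M,ch,z)[0,:2]*1000
        if d@(q-[cx,cy])<0:d=-d
    print(n,len(uv),'rect',(round(cx,1),round(cy,1)),round(a,1),round(b,1),'mean',P.mean(0),'yaw',np.arctan2(d[1],d[0]).round(3))
print(ray(K,M,(339,187),.036))
```

```text
b 407 rect (580.3, -190.5) 78.4 14.1 mean [ 578.2648 -190.3078] yaw 0.13
w 622 rect (448.4, -93.7) 84.8 22.5 mean [447.446  -94.8472] yaw 1.011
o 543 rect (447.7, -353.4) 23.2 83.0 mean [ 445.8676 -351.315 ] yaw -0.818
jar 659 rect (459.4, -215.6) 48.3 40.8 mean [ 459.1775 -214.9238] yaw -2.559
ad 874 rect (585.4, -75.6) 43.1 51.7 mean [582.8839 -75.12  ] yaw 1.984
[[ 0.4598 -0.216   0.036 ]]
```

Run:
```python
from h import *
print(row([.56,.21,.36],[np.pi,0,.337]))
```

```text
[ 0.0001 -0.      0.0002  0.2289 -0.4243  0.0507]
```

>>> arm_command(
  series=[
    [0, 0, 0, 0.229, -0.424, 0.05, 1],
    [0, 0, 0, 0.229, -0.424, 0.05, 1],
    [0, 0, 0, 0.229, -0.424, 0.05, 1],
    [0, 0, 0, 0.229, -0.424, 0.05, 1],
    [0, 0, 0, 0.229, -0.424, 0.05, 1],
    [0, 0, 0, 0.229, -0.424, 0.05, 1],
    [0, 0, 0, 0.229, -0.424, 0.05, 1],
    [0, 0, 0, 0.229, -0.424, 0.05, 1],
    [0, 0, 0, 0.229, -0.424, 0.05, 1],
    [0, 0, 0, 0.229, -0.424, 0.05, 1],
    [0, 0, 0, 0.229, -0.424, 0.05, 1],
    [0, 0, 0, 0.229, -0.424, 0.05, 1],
    [0, 0, 0, 0.229, -0.424, 0.05, 1],
    [0, 0, 0, 0.229, -0.424, 0.05, 1],
    [0, 0, 0, 0.229, -0.424, 0.05, 1],
    [0, 0, 0, 0.229, -0.424, 0.05, 1],
  ],
)

```text
clock: 3.03
tcp_pos: [0.5623, 0.2039, 0.3612]
tcp_rot: [-3.137, -0.001, 0.347]
force: [0.3, 0.3, -0.9]
opening: 0.0853
grasp_force: 0.0
```

Run:
```python
from h import *
s=ctrl.sense();print(s['tcp_pos'],s['tcp_rot'],s['qpos'],s['clock'])
np.save('T2.npy',tool(s));cv2.imwrite("pics/w2.png",ctrl.read_camera('wrist')[:,:,::-1])
```

```text
[0.5623 0.2039 0.3612] [-3.1373 -0.001   0.347 ] [0.346  0.3002 0.6573 1.9268 0.0043 3.1406] 3.0333
```

View pics/w2.png

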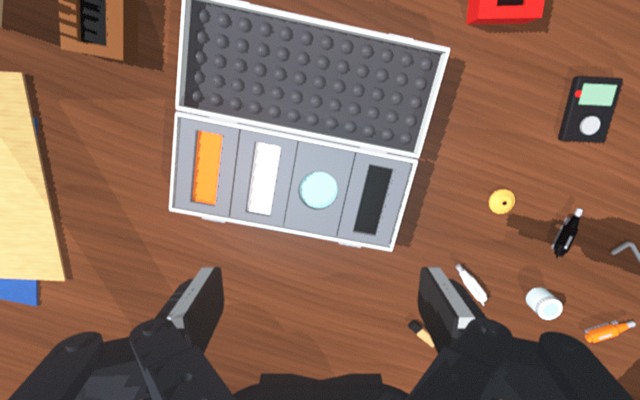

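The wrist view shows the recesses orange (208,168), white (264,179), jar (319,189) and black (373,200). The case row runs along the image, with the lid above it.

Run:
```python
from h import *
im=cv2.imread('pics/w2.png');K,M=cam('wrist',np.load('T2.npy'))
hsv=cv2.cvtColor(im,cv2.COLOR_BGR2HSV).astype(int)
C=[]
for n,c in [('o',(208,168)),('w',(264,179)),('j',(319,189)),('b',(373,200))]:
    x0,y0,x1,y1=c[0]-32,c[1]-45,c[0]+32,c[1]+45; p=hsv[y0:y1,x0:x1]
    H,S,V=p[...,0],p[...,1],p[...,2]
    m={'o':(S>120)&(V>160),'w':(V>205)&(S<40),'j':(S>25)&(V>160)&(H>60),'b':V<70}[n]
    k,l,st,ce=cv2.connectedComponentsWithStats(m.astype(np.uint8)); i=l[45,32] or 1+np.argmax(st[1:,4])
    ys,xs=np.nonzero(l==i); P=(ray(K,M,np.c_[xs+x0,ys+y0],.031)[:,:2]*1000).astype(np.float32)
    r=cv2.minAreaRect(P); e,v=np.linalg.eigh(np.cov(P.T)); d=v[:,1]*np.sign(v[0,1]); C.append(r[0])
    print(n,len(xs),np.round(r[0],1),np.round(r[1],1),P.mean(0),'yaw',np.arctan2(d[1],d[0]).round(3))
C=np.array(C);print(np.diff(C,axis=0),np.linalg.norm(np.diff(C,axis=0),axis=1)); d=C[0]-C[3];print('yaw from row',np.arctan2(-d[0],d[1]))
```

```text
o 1677 [492.3 346.9] [99.9 32.8] [493.9444 347.1945] yaw 0.154
w 1752 [505.5 268.1] [102.1  34.7] [507.0858 268.3891] yaw 0.155
j 3164 [520.1 191.7] [117.1  76.6] [529.109  189.7729] yaw 0.067
b 1353 [528.3 113.7] [96.7 30.4] [529.4683 113.7298] yaw 0.152
[[ 13.2634 -78.8094]
 [ 14.5717 -76.4229]
 [  8.1363 -77.9964]] [79.9177 77.7997 78.4196]
yaw from row 0.15302683145802423
```

Run:
```python
from h import *
im=cv2.imread('pics/w1.png');K,M=cam('wrist',np.load('T1.npy'))
def go(im,K,M,c,f,rx,ry,z,n):
    hsv=cv2.cvtColor(im,cv2.COLOR_BGR2HSV).astype(int); x0,y0=max(c[0]-rx,0),max(c[1]-ry,0); p=hsv[y0:c[1]+ry,x0:c[0]+rx]
    m=f(p[...,0],p[...,1],p[...,2]); k,l,st,ce=cv2.connectedComponentsWithStats(m.astype(np.uint8)); i=1+np.argmax(st[1:,4])
    ys,xs=np.nonzero(l==i); uv=np.c_[xs+x0,ys+y0]; P=(ray(K,M,uv,z)[:,:2]*1000).astype(np.float32); r=cv2.minAreaRect(P); print(n,uv.mean(0),np.round(r[0],1),np.round(r[1],1))
go(im,K,M,(128,60),lambda h,s,v:v<60,22,45,.031,'w1 black')
go(im,K,M,(69,50),lambda h,s,v:(s>35)&(v>160)&(h>60),26,28,.031,'w1 jar')
s=cv2.imread('pics/scene0.png');K,M=cam('scene')
go(s,K,M,(286,177),lambda h,s,v:v<70,26,14,.031,'sc black')
go(s,K,M,(318,129),lambda h,s,v:(s>120)&(v>150),26,12,.031,'sc orange')
print(proj(K,M,[[.528,.1137,.031],[.4923,.3469,.031],[.4598,-.216,.036]]))
s=cv2.imread('pics/w2.png');K,M=cam('wrist',np.load('T2.npy'))
go(s,K,M,(319,189),lambda h,s,v:(s>35)&(v>160)&(h>60),24,24,.031,'w2 jar')
print(ray(K,M,(502,202),.006),ray(K,M,(547,303),.018),ray(K,M,(472,285),.01))
print(ctrl.sense()['tcp_pos'],ctrl.sense()['tcp_rot'])
```

```text
w1 black [127.4982  59.8631] [528.6 116.9] [98.2 29. ]
w1 jar [58.125  48.8188] [513.4 202.4] [54.5 32.6]
sc black [285.0108 177.6828] [525.6 120. ] [91.2 22.2]
sc orange [317.1765 128.7353] [489.9 352.7] [95.8 26.6]
[[284.122  179.2231]
 [316.649  129.8384]
 [182.5841 250.5303]]
w2 jar [317.6411 190.908 ] [516.8 191.3] [54.  53.7]
[[ 0.587  -0.0765  0.006 ]] [[ 0.4619 -0.2217  0.018 ]] [[ 0.4467 -0.098   0.01  ]]
[0.5623 0.2042 0.361 ] [-3.1372 -0.0007  0.3473]
```

```bash
cat >> h.py <<'E'
pi=np.pi
OBJ={'b':(.5803,-.1905,.13),'w':(.4484,-.0937,1.011),'o':(.4477,-.3534,-.818),'j':(.4598,-.216,None)}
BAY={'b':(.5284,.1155,.153),'w':(.5065,.2700,.153),'o':(.4925,.3483,.153),'j':(.5169,.1925,.153)}
def off(p,dx): return np.array([p[0]+dx*np.cos(p[2]),p[1]+dx*np.sin(p[2])])
def T(pos,yaw): M=np.eye(4);M[:3,:3]=R.from_euler('xyz',[pi,0,yaw]).as_matrix();M[:3,3]=pos;return M
E
python3 - <<'E'
from h import *
print(row([.56,.0,.25],[pi,0,.347+1.45]))
p=off(OBJ['b'],-.005);print(row([*p,.12],[pi,0,.13+pi],T([.56,0,.25],.347+1.45)),p)
E
```

```text
[-0.0019 -0.0024 -0.9229 -0.0896  0.2396  0.1377]
[-0.      0.     -0.9388 -0.2371 -0.0349  0.1625] [ 0.5753 -0.1911]
```

>>> arm_command(
  series=[
    [0, 0, -0.923, -0.09, 0.24, 0.138, 0],
    [0, 0, -0.923, -0.09, 0.24, 0.138, 0],
    [0, 0, -0.923, -0.09, 0.24, 0.138, 0],
    [0, 0, -0.923, -0.09, 0.24, 0.138, 0],
    [0, 0, -0.923, -0.09, 0.24, 0.138, 0],
    [0, 0, -0.923, -0.09, 0.24, 0.138, 0],
    [0, 0, -0.923, -0.09, 0.24, 0.138, 0],
    [0, 0, -0.923, -0.09, 0.24, 0.138, 0],
    [0, 0, -0.923, -0.09, 0.24, 0.138, 0],
    [0, 0, -0.923, -0.09, 0.24, 0.138, 0],
    [0, 0, -0.923, -0.09, 0.24, 0.138, 0],
    [0, 0, -0.923, -0.09, 0.24, 0.138, 0],
    [0, 0, -0.923, -0.09, 0.24, 0.138, 0],
    [0, 0, -0.923, -0.09, 0.24, 0.138, 0],
    [0, 0, -0.923, -0.09, 0.24, 0.138, 0],
  ],
)

```text
clock: 4.33
tcp_pos: [0.56, 0.0003, 0.2493]
tcp_rot: [-3.141, -0.004, 1.795]
force: [0.1, -0.6, 0.0]
opening: 0.0428
grasp_force: 0.0
```

>>> arm_command(
  series=[
    [0, 0, -0.939, -0.237, -0.035, 0.16, 0],
    [0, 0, -0.939, -0.237, -0.035, 0.16, 0],
    [0, 0, -0.939, -0.237, -0.035, 0.16, 0],
    [0, 0, -0.939, -0.237, -0.035, 0.16, 0],
    [0, 0, -0.939, -0.237, -0.035, 0.16, 0],
    [0, 0, -0.939, -0.237, -0.035, 0.16, 0],
    [0, 0, -0.939, -0.237, -0.035, 0.16, 0],
    [0, 0, -0.939, -0.237, -0.035, 0.16, 0],
    [0, 0, -0.939, -0.237, -0.035, 0.16, 0],
    [0, 0, -0.939, -0.237, -0.035, 0.16, 0],
    [0, 0, -0.939, -0.237, -0.035, 0.16, 0],
    [0, 0, -0.939, -0.237, -0.035, 0.16, 0],
    [0, 0, -0.939, -0.237, -0.035, 0.16, 0],
    [0, 0, -0.939, -0.237, -0.035, 0.16, 0],
    [0, 0, -0.939, -0.237, -0.035, 0.16, 0],
  ],
)

```text
clock: 5.58
tcp_pos: [0.5753, -0.1901, 0.1204]
tcp_rot: [3.137, -0.001, -3.014]
force: [-0.1, -0.5, 0.4]
opening: 0.0426
grasp_force: 0.0
```

Run:
```python
from h import *
s=ctrl.sense();print(s['tcp_pos'],s['tcp_rot'],s['qpos'],s['clock'],s['opening'])
p=off(OBJ['b'],-.005);print(row([*p,.0205],[pi,0,.13+pi]))
cv2.imwrite("pics/w3.png",ctrl.read_camera('wrist')[:,:,::-1])
```

```text
[ 0.5753 -0.1901  0.1204] [ 3.1373 -0.001  -3.0142] [-0.3206  0.2115  0.0747  1.4367  0.0034 -0.448 ] 5.5833 0.04261302901639733
[ 0.0027 -0.0006 -0.0016  0.     -0.0019  0.1249]
```

View pics/w3.png

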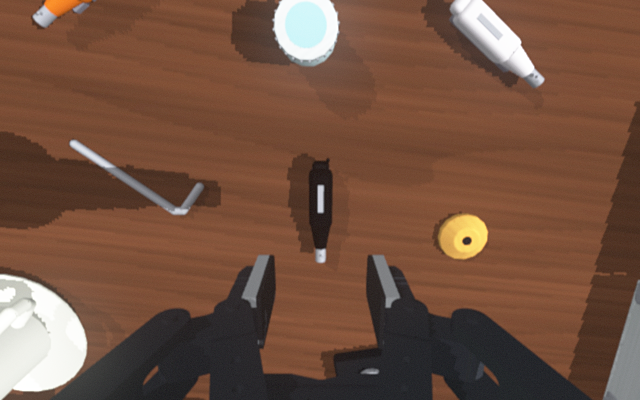

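The black cartridge (320,210) sits square between the fingers, and the adapter and hex key are clear of them. Going down to grip.

>>> arm_command(
  series=[
    [0.003, 0, 0, 0, -0.002, 0.05, 0],
    [0.003, 0, 0, 0, -0.002, 0.1, 0],
    [0.003, 0, 0, 0, -0.002, 0.12, 0],
    [0.003, 0, 0, 0, -0.002, 0.125, 0],
    [0.003, 0, 0, 0, -0.002, 0.125, 0],
    [0.003, 0, 0, 0, -0.002, 0.125, -1],
    [0.003, 0, 0, 0, -0.002, 0.125, -1],
    [0.003, 0, 0, 0, -0.002, 0.125, -1],
    [0.003, 0, 0, 0, -0.002, 0.125, -1],
    [0.003, 0, 0, 0, -0.002, 0.125, -1],
    [0.003, 0, 0, 0, -0.002, 0.125, -1],
    [0.003, 0, 0, 0, -0.002, 0.125, -1],
    [0.003, 0, 0, 0, -0.002, 0.115, -1],
    [0.003, 0, 0, 0, -0.002, 0.09, -1],
    [0.003, 0, 0, 0, -0.002, 0.05, -1],
    [0.003, 0, 0, 0, -0.002, 0, -1],
    [0.003, 0, 0, 0, -0.002, 0, -1],
    [0.003, 0, 0, 0, -0.002, 0, -1],
  ],
)

```text
clock: 7.13
tcp_pos: [0.5771, -0.1922, 0.1244]
tcp_rot: [-3.138, 0.005, -3.01]
force: [0.6, 0.2, -0.6]
opening: 0.015
grasp_force: 59.1
```

Run:
```python
from h import *
s=ctrl.sense();print(s['tcp_pos'],s['tcp_rot'],s['opening'])
p=off(BAY['b'],-.005);print(p,row([*p,.12],[pi,0,.153+pi]))
cv2.imwrite("pics/w4.png",ctrl.read_camera('wrist')[150:,150:500,::-1])
```

```text
[ 0.5771 -0.1922  0.1244] [-3.1385  0.0046 -3.0098] 0.015038915504173035
[0.5235 0.1147] [-0.002   0.0029 -0.0135  0.0161  0.3891  0.0042]
```

View pics/w4.png

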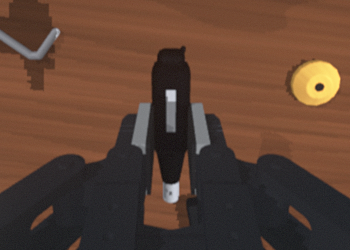

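The black cartridge is gripped square, with pads on the shell and collar at (170,195). Moving over its bay.

>>> arm_command(
  series=[
    [0, 0, -0.013, 0.016, 0.389, 0.004, -1],
    [0, 0, -0.013, 0.016, 0.389, 0.004, -1],
    [0, 0, -0.013, 0.016, 0.389, 0.004, -1],
    [0, 0, -0.013, 0.016, 0.389, 0.004, -1],
    [0, 0, -0.013, 0.016, 0.389, 0.004, -1],
    [0, 0, -0.013, 0.016, 0.389, 0.004, -1],
    [0, 0, -0.013, 0.016, 0.389, 0.004, -1],
    [0, 0, -0.013, 0.016, 0.389, 0.004, -1],
    [0, 0, -0.013, 0.016, 0.389, 0.004, -1],
    [0, 0, -0.013, 0.016, 0.389, 0.004, -1],
    [0, 0, -0.013, 0.016, 0.389, 0.004, -1],
    [0, 0, -0.013, 0.016, 0.389, 0.004, -1],
    [0, 0, -0.013, 0.016, 0.389, 0.004, -1],
    [0, 0, -0.013, 0.016, 0.389, 0.004, -1],
    [0, 0, -0.013, 0.016, 0.389, 0.004, -1],
  ],
)

```text
clock: 8.43
tcp_pos: [0.5221, 0.1145, 0.1171]
tcp_rot: [-3.141, -0.001, -2.991]
force: [-0.2, -0.1, 0.1]
opening: 0.015
grasp_force: 59.2
```

Run:
```python
from h import *
s=ctrl.sense();print(s['tcp_pos'],s['tcp_rot'],s['opening'])
p=off(BAY['b'],-.005);print(p,row([*p,.0500],[pi,0,.153+pi]))
cv2.imwrite("pics/w5.png",ctrl.read_camera('wrist')[:,:,::-1])
```

```text
[0.5221 0.1145 0.1171] [-3.1412 -0.001  -2.9905] 0.014988522431264875
[0.5235 0.1147] [-0.0003 -0.0006 -0.0012 -0.0018  0.0001  0.0839]
```

View pics/w5.png

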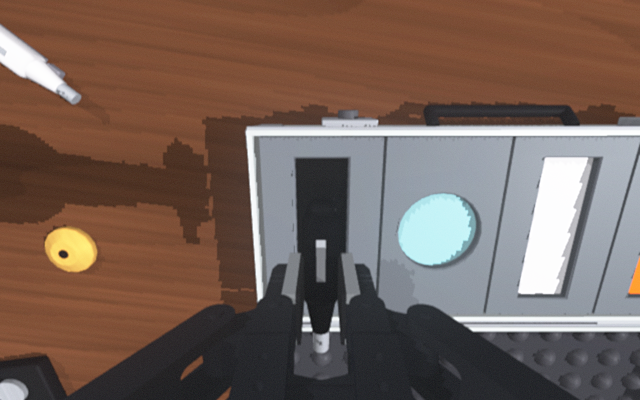

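The cartridge hangs over the black recess (322,200), in line with it. Going down part way, then refining the height.

>>> arm_command(
  series=[
    [0, 0, -0.001, -0.002, 0, 0.03, -1],
    [0, 0, -0.001, -0.002, 0, 0.05, -1],
    [0, 0, -0.001, -0.002, 0, 0.065, -1],
    [0, 0, -0.001, -0.002, 0, 0.065, -1],
    [0, 0, -0.001, -0.002, 0, 0.065, -1],
    [0, 0, -0.001, -0.002, 0, 0.065, -1],
  ],
)

```text
clock: 8.98
tcp_pos: [0.5239, 0.1154, 0.0661]
tcp_rot: [-3.141, 0.0, -2.988]
force: [-0.3, -0.2, 0.8]
opening: 0.0151
grasp_force: 59.1
```

Run:
```python
from h import *
s=ctrl.sense();print(s['tcp_pos'],s['tcp_rot'],s['force'])
p=off(BAY['b'],-.005);print(p,row([*p,.0500],[pi,0,.153+pi]))
im=cv2.imread('pics/w5.png');K,M=cam('wrist',T([.5222,.1145,.1175],-2.9905))
print(ray(K,M,[(296,158),(349,158),(438,230),(546,157),(592,157),(521,294),(567,296)],.032))
for n in 'bwo':
    print(n,[off(BAY[n],d)+s*17e-3*np.array([-np.sin(.153),np.cos(.153)]) for d in (-.05,.05) for s in (-1,1)])
```

```text
[0.5239 0.1154 0.0661] [-3.1412  0.0001 -2.9877] [-0.2782 -0.2184  0.8359]
[0.5235 0.1147] [-0.0002  0.0001  0.0005  0.0007 -0.0008  0.0201]
[[0.4841 0.0918 0.032 ]
 [0.4789 0.1253 0.032 ]
 [0.5185 0.1943 0.032 ]
 [0.4592 0.2497 0.032 ]
 [0.4547 0.2787 0.032 ]
 [0.5581 0.267  0.032 ]
 [0.5546 0.3008 0.032 ]]
b [array([0.4816, 0.0911]), array([0.4764, 0.1247]), array([0.5804, 0.1063]), array([0.5752, 0.1399])]
w [array([0.4597, 0.2456]), array([0.4545, 0.2792]), array([0.5585, 0.2608]), array([0.5533, 0.2944])]
o [array([0.4457, 0.3239]), array([0.4405, 0.3575]), array([0.5445, 0.3391]), array([0.5393, 0.3727])]
```

>>> arm_command(
  series=[
    [0, 0, 0, 0.001, -0.001, 0.01, -1],
    [0, 0, 0, 0.001, -0.001, 0.015, -1],
    [0, 0, 0, 0.001, -0.001, 0.018, -1],
    [0, 0, 0, 0.001, -0.001, 0.019, -1],
    [0, 0, 0, 0.001, -0.001, 0.019, -1],
    [0, 0, 0, 0.001, -0.001, 0.019, -1],
    [0, 0, 0, 0.001, -0.001, 0.019, -1],
  ],
)

```text
clock: 9.57
tcp_pos: [0.5235, 0.1145, 0.0547]
tcp_rot: [-3.141, 0.003, -2.988]
force: [-14.9, -2.8, 36.6]
opening: 0.0151
grasp_force: 63.8
```

Run:
```python
from h import *
s=ctrl.sense();print(s['tcp_pos'],s['tcp_rot'],s['force'])
```

```text
[0.5235 0.1145 0.0547] [-3.1413  0.0032 -2.9877] [-14.908   -2.7879  36.5732]
```

>>> arm_command(
  series=[
    [0, 0, 0, 0, 0, -0.006, -1],
    [0, 0, 0, 0, 0, -0.006, -1],
    [0, 0, 0, 0, 0, -0.006, -1],
  ],
)

```text
clock: 9.82
tcp_pos: [0.5231, 0.1145, 0.0549]
tcp_rot: [-3.141, -0.0, -2.988]
force: [0.2, -0.2, 13.6]
opening: 0.0155
grasp_force: 61.1
```

Run:
```python
from h import *
s=ctrl.sense();print(s['tcp_pos'],s['tcp_rot'],s['force'])
a=ctrl.read_camera('wrist')[100:,150:500,::-1]
b=cv2.resize(ctrl.read_camera('scene')[100:230,220:400,::-1],None,fx=2.3,fy=2.3)
o=np.zeros((300,770,3),np.uint8);o[:,:350]=a;o[:b.shape[0],352:352+b.shape[1]]=b[:300,:418];cv2.imwrite("pics/c6.png",o)
```

```text
[0.5231 0.1145 0.0549] [-3.1413 -0.0001 -2.9877] [ 0.2061 -0.2337 13.5595]
```

View pics/c6.png

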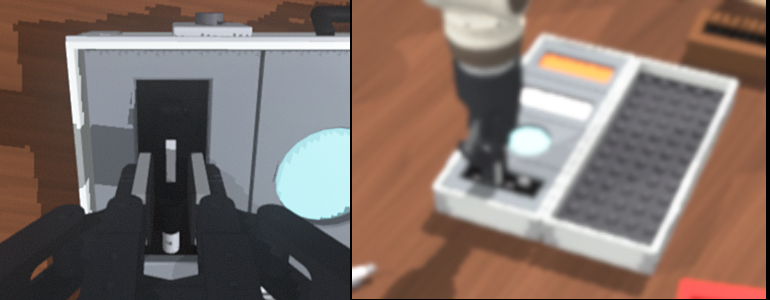

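The cartridge lies within the recess with its collar inside the near edge (170,240), resting on the floor with about 13 N. Releasing and backing up.

>>> arm_command(
  series=[
    [0, 0, 0, 0, 0, -0.0005, -1],
    [0, 0, 0, 0, 0, -0.0005, -0.2],
    [0, 0, 0, 0, 0, -0.0005, -0.2],
    [0, 0, 0, 0, 0, -0.0005, -0.2],
    [0, 0, 0, 0, 0, -0.0005, -0.2],
    [0, 0, 0, 0, 0, -0.0005, -0.2],
    [0, 0, 0, 0, 0, -0.02, -0.2],
    [0, 0, 0, 0, 0, -0.06, -0.2],
    [0, 0, 0, 0, 0, -0.1, -0.2],
    [0, 0, 0, 0, 0, -0.1, -0.2],
    [0, 0, 0, 0, 0, -0.1, -0.2],
    [0, 0, 0, 0, 0, -0.1, -0.2],
  ],
)

```text
clock: 10.92
tcp_pos: [0.5228, 0.1145, 0.1342]
tcp_rot: [-3.141, -0.001, -2.988]
force: [-0.1, 0.1, -1.2]
opening: 0.0343
grasp_force: 0.0
```

Run:
```python
from h import *
s=ctrl.sense();print(s['tcp_pos'],s['tcp_rot'],s['force'])
cv2.imwrite("pics/w7.png",ctrl.read_camera('wrist')[60:,150:500,::-1])
p=off(OBJ['o'],-.005);b=T(s['tcp_pos'],s['tcp_rot'][2])
print(row([*p,.12],[pi,0,-.818+pi],b),p)
```

```text
[0.5228 0.1145 0.1342] [-3.1411 -0.0012 -2.9877] [-0.1263  0.0862 -1.1572]
[ 0.     -0.      0.6187  0.1859 -0.5584  0.0178] [ 0.4443 -0.3498]
```

View pics/w7.png

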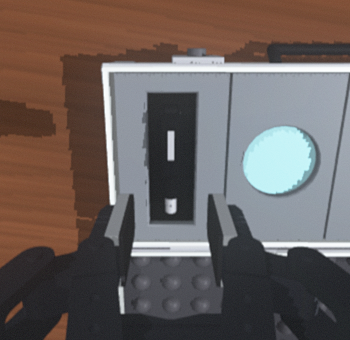

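Black lies flat inside its recess (170,160). Orange next.

>>> arm_command(
  series=[
    [0, 0, 0.619, 0.186, -0.558, 0.018, 0],
    [0, 0, 0.619, 0.186, -0.558, 0.018, 0],
    [0, 0, 0.619, 0.186, -0.558, 0.018, 0],
    [0, 0, 0.619, 0.186, -0.558, 0.018, 0],
    [0, 0, 0.619, 0.186, -0.558, 0.018, 0],
    [0, 0, 0.619, 0.186, -0.558, 0.018, 0],
    [0, 0, 0.619, 0.186, -0.558, 0.018, 0],
    [0, 0, 0.619, 0.186, -0.558, 0.018, 0],
    [0, 0, 0.619, 0.186, -0.558, 0.018, 0],
    [0, 0, 0.619, 0.186, -0.558, 0.018, 0],
    [0, 0, 0.619, 0.186, -0.558, 0.018, 0],
    [0, 0, 0.619, 0.186, -0.558, 0.018, 0],
    [0, 0, 0.619, 0.186, -0.558, 0.018, 0],
    [0, 0, 0.619, 0.186, -0.558, 0.018, 0],
    [0, 0, 0.619, 0.186, -0.558, 0.018, 0],
    [0, 0, 0.619, 0.186, -0.558, 0.018, 0],
    [0, 0, 0.619, 0.186, -0.558, 0.018, 0],
    [0, 0, 0.619, 0.186, -0.558, 0.018, 0],
    [0, 0, 0.619, 0.186, -0.558, 0.018, 0],
  ],
)

```text
clock: 12.55
tcp_pos: [0.4446, -0.3488, 0.1209]
tcp_rot: [-3.141, 0.0, 2.324]
force: [0.3, -0.1, 0.3]
opening: 0.0427
grasp_force: 0.0
```

Run:
```python
from h import *
s=ctrl.sense();print(s['tcp_pos'],s['tcp_rot'],s['qpos'])
K,M=cam('wrist');im=cv2.cvtColor(ctrl.read_camera('wrist'),cv2.COLOR_RGB2BGR);cv2.imwrite("pics/w8.png",im)
h=cv2.cvtColor(im,cv2.COLOR_BGR2HSV).astype(int)[:,200:440]
m=((h[...,1]>150)&(h[...,2]>170)&(h[...,0]>6)).astype(np.uint8);k,l,st,ce=cv2.connectedComponentsWithStats(m);i=1+np.argmax(st[1:,4]);ys,xs=np.nonzero(l==i)
P=(ray(K,M,np.c_[xs+200,ys],.012)[:,:2]*1000).astype(np.float32);e,v=np.linalg.eigh(np.cov(P.T));print(len(xs),cv2.minAreaRect(P),v[:,1],np.arctan(v[1,1]/v[0,1]))
p=off(OBJ['o'],-.005);print(p,row([*p,.0195],[pi,0,-.818+pi]))
```

```text
[ 0.4446 -0.3488  0.1209] [-3.1406  0.0001  2.3243] [-0.6647  0.1113 -0.0377  1.4218 -0.001   0.1526]
1712 ((444.8785095214844, -347.55950927734375), (17.82077407836914, 70.8170394897461), 42.74641418457031) [-0.6725  0.7401] -0.8332697670782775
[ 0.4443 -0.3498] [-0.0006  0.0001  0.0003 -0.0005 -0.0008  0.1267]
```

View pics/w8.png

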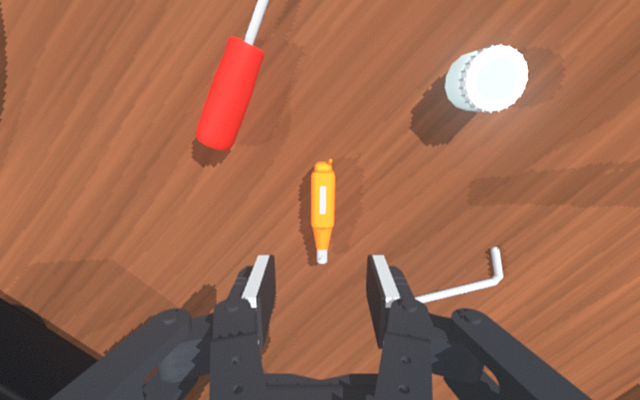

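The orange cartridge (322,210) is between the fingers. The hex key's end, near (418,300), is close to the right finger, so I'm checking the clearance.

Run:
```python
from h import *
K,M=cam('wrist',np.load('T1.npy'))
H=ray(K,M,[(404,130),(421,118),(453,161)],.003)
t=T([.4443,-.3498,0],-.818+pi)
print(H,(H-t[:3,3])@t[:3,:3]*1000)
```

```text
[[ 0.569  -0.2811  0.003 ]
 [ 0.5939 -0.2982  0.003 ]
 [ 0.5507 -0.3731  0.003 ]] [[-35.0937 137.9727  -3.    ]
 [-64.5904 144.4535  -3.    ]
 [-89.6864  61.7232  -3.    ]]
```

>>> arm_command(
  series=[
    [0, 0, 0, 0, -0.001, 0.05, 0],
    [0, 0, 0, 0, -0.001, 0.1, 0],
    [0, 0, 0, 0, -0.001, 0.12, 0],
    [0, 0, 0, 0, -0.001, 0.125, 0],
    [0, 0, 0, 0, -0.001, 0.125, 0],
    [0, 0, 0, 0, -0.001, 0.125, 0],
  ],
)

```text
clock: 13.1
tcp_pos: [0.4442, -0.3504, 0.0221]
tcp_rot: [-3.141, 0.001, 2.323]
force: [0.5, -0.3, 1.1]
opening: 0.0424
grasp_force: 0.0
```

>>> arm_command(
  series=[
    [0, 0, 0, 0, 0, 0, -1],
    [0, 0, 0, 0, 0, 0, -1],
    [0, 0, 0, 0, 0, 0, -1],
    [0, 0, 0, 0, 0, 0, -1],
    [0, 0, 0, 0, 0, 0, -1],
    [0, 0, 0, 0, 0, 0, -1],
  ],
)

```text
clock: 13.6
tcp_pos: [0.4445, -0.3508, 0.0227]
tcp_rot: [-3.141, 0.003, 2.323]
force: [-0.5, 0.3, 6.8]
opening: 0.0153
grasp_force: 59.4
```

>>> arm_command(
  series=[
    [0, 0, 0, 0, 0, -0.01, -1],
    [0, 0, 0, 0, 0, -0.05, -1],
    [0, 0, 0, 0, 0, -0.1, -1],
    [0, 0, 0, 0, 0, -0.125, -1],
    [0, 0, 0, 0, 0, -0.125, -1],
    [0, 0, 0, 0, 0, -0.125, -1],
    [0, 0, 0, 0, 0, -0.125, -1],
  ],
)

```text
clock: 14.18
tcp_pos: [0.4436, -0.3499, 0.1206]
tcp_rot: [-3.141, -0.0, 2.323]
force: [-0.2, 0.9, 0.2]
opening: 0.0151
grasp_force: 58.6
```

Run:
```python
from h import *
s=ctrl.sense();print(s['tcp_pos'],s['tcp_rot'],s['qpos'])
p=off(BAY['o'],-.005);print(p,row([*p,.12],[pi,0,.153+pi]))
```

```text
[ 0.4436 -0.3499  0.1206] [-3.1405 -0.0003  2.3231] [-0.6674  0.1115 -0.0381  1.4217 -0.001   0.151 ]
[0.4876 0.3475] [-0.0005 -0.0005 -0.6184  0.5989  0.6359  0.0002]
```

>>> arm_command(
  series=[
    [0, 0, -0.618, 0.599, 0.636, 0, -1],
    [0, 0, -0.618, 0.599, 0.636, 0, -1],
    [0, 0, -0.618, 0.599, 0.636, 0, -1],
    [0, 0, -0.618, 0.599, 0.636, 0, -1],
    [0, 0, -0.618, 0.599, 0.636, 0, -1],
    [0, 0, -0.618, 0.599, 0.636, 0, -1],
    [0, 0, -0.618, 0.599, 0.636, 0, -1],
    [0, 0, -0.618, 0.599, 0.636, 0, -1],
    [0, 0, -0.618, 0.599, 0.636, 0, -1],
    [0, 0, -0.618, 0.599, 0.636, 0, -1],
    [0, 0, -0.618, 0.599, 0.636, 0, -1],
    [0, 0, -0.618, 0.599, 0.636, 0, -1],
    [0, 0, -0.618, 0.599, 0.636, 0, -1],
    [0, 0, -0.618, 0.599, 0.636, 0, -1],
    [0, 0, -0.618, 0.599, 0.636, 0, -1],
    [0, 0, -0.618, 0.599, 0.636, 0, -1],
    [0, 0, -0.618, 0.599, 0.636, 0, -1],
    [0, 0, -0.618, 0.599, 0.636, 0, -1],
    [0, 0, -0.618, 0.599, 0.636, 0, -1],
    [0, 0, -0.618, 0.599, 0.636, 0, -1],
  ],
)

```text
clock: 15.85
tcp_pos: [0.487, 0.347, 0.1189]
tcp_rot: [-3.14, -0.003, -2.989]
force: [0.5, -0.7, -0.6]
opening: 0.0153
grasp_force: 58.7
```

Run:
```python
from h import *
ctrl.read_camera('side');ctrl.read_camera('side')
s=ctrl.sense();print(s['tcp_pos'],s['tcp_rot'],s['qpos'])
p=off(BAY['o'],-.005);print(p,row([*p,.062],[pi,0,.153+pi]))
cv2.imwrite("pics/w9.png",ctrl.read_camera('wrist')[:,:,::-1])
```

```text
[0.4876 0.3464 0.1198] [-3.1406 -0.0018 -2.9904] [ 0.6177  0.1921  0.0509  1.4317 -0.0001  0.4665]
[0.4876 0.3475] [-0.0006 -0.0012 -0.0012 -0.0004  0.0015  0.0722]
```

View pics/w9.png

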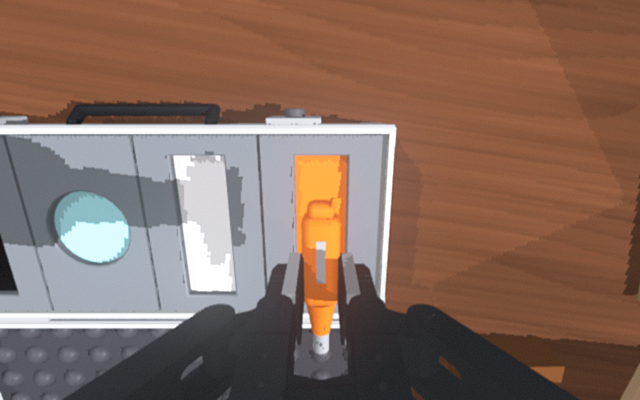

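The orange cartridge is in line with the orange recess (321,200). Going down.

>>> arm_command(
  series=[
    [0, 0, -0.001, 0, 0.0015, 0.03, -1],
    [0, 0, -0.001, 0, 0.0015, 0.06, -1],
    [0, 0, -0.001, 0, 0.0015, 0.075, -1],
    [0, 0, -0.001, 0, 0.0015, 0.08, -1],
    [0, 0, -0.001, 0, 0.0015, 0.08, -1],
    [0, 0, -0.001, 0, 0.0015, 0.08, -1],
  ],
)

```text
clock: 16.5
tcp_pos: [0.4877, 0.3483, 0.057]
tcp_rot: [-3.141, -0.0, -2.988]
force: [-0.0, 0.1, 0.3]
opening: 0.0154
grasp_force: 58.7
```

>>> arm_command(
  series=[
    [0, 0, 0, 0, 0, 0.001, -1],
    [0, 0, 0, 0, 0, 0.002, -1],
    [0, 0, 0, 0, 0, 0.002, -1],
  ],
)

```text
clock: 16.75
tcp_pos: [0.4876, 0.3487, 0.0549]
tcp_rot: [-3.141, -0.0, -2.988]
force: [-0.1, -0.6, 0.0]
opening: 0.0154
grasp_force: 58.7
```

>>> arm_command(
  series=[
    [0, 0, 0, 0, 0, 0.001, -1],
    [0, 0, 0, 0, 0, 0.002, -1],
    [0, 0, 0, 0, 0, 0.002, -1],
  ],
)

```text
clock: 17.0
tcp_pos: [0.4876, 0.3488, 0.0547]
tcp_rot: [3.142, 0.0, -2.988]
force: [-3.9, -2.6, 10.8]
opening: 0.0154
grasp_force: 60.1
```

Contact at 11 N. Releasing.

>>> arm_command(
  series=[
    [0, 0, 0, 0, 0, -0.0005, -1],
    [0, 0, 0, 0, 0, -0.0005, -0.2],
    [0, 0, 0, 0, 0, -0.0005, -0.2],
    [0, 0, 0, 0, 0, -0.0005, -0.2],
    [0, 0, 0, 0, 0, -0.0005, -0.2],
    [0, 0, 0, 0, 0, -0.0005, -0.2],
    [0, 0, 0, 0, 0, -0.02, -0.2],
    [0, 0, 0, 0, 0, -0.06, -0.2],
    [0, 0, 0, 0, 0, -0.1, -0.2],
    [0, 0, 0, 0, 0, -0.1, -0.2],
    [0, 0, 0, 0, 0, -0.1, -0.2],
    [0, 0, 0, 0, 0, -0.1, -0.2],
  ],
)

```text
clock: 18.0
tcp_pos: [0.4875, 0.3487, 0.1326]
tcp_rot: [-3.141, -0.001, -2.988]
force: [0.2, 0.3, -0.8]
opening: 0.0337
grasp_force: 0.0
```

Run:
```python
from h import *
s=ctrl.sense();print(s['tcp_pos'],s['tcp_rot'],s['force'])
cv2.imwrite("pics/w10.png",ctrl.read_camera('wrist')[:,:,::-1])
p=off(OBJ['w'],-.005);b=T(s['tcp_pos'],s['tcp_rot'][2])
print(row([*p,.12],[pi,0,1.011+pi],b),p)
```

```text
[0.4875 0.3487 0.1326] [-3.1411 -0.0011 -2.9877] [ 0.2072  0.3481 -0.7965]
[-0.      0.     -0.5457  0.1371 -0.5437  0.0158] [ 0.4457 -0.0979]
```

View pics/w10.png

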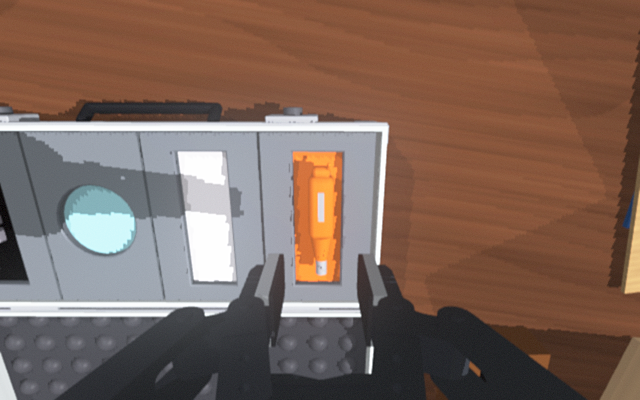

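Orange lies flat inside its recess (321,215). White next.

>>> arm_command(
  series=[
    [0, 0, -0.546, 0.137, -0.544, 0.016, 0],
    [0, 0, -0.546, 0.137, -0.544, 0.016, 0],
    [0, 0, -0.546, 0.137, -0.544, 0.016, 0],
    [0, 0, -0.546, 0.137, -0.544, 0.016, 0],
    [0, 0, -0.546, 0.137, -0.544, 0.016, 0],
    [0, 0, -0.546, 0.137, -0.544, 0.016, 0],
    [0, 0, -0.546, 0.137, -0.544, 0.016, 0],
    [0, 0, -0.546, 0.137, -0.544, 0.016, 0],
    [0, 0, -0.546, 0.137, -0.544, 0.016, 0],
    [0, 0, -0.546, 0.137, -0.544, 0.016, 0],
    [0, 0, -0.546, 0.137, -0.544, 0.016, 0],
    [0, 0, -0.546, 0.137, -0.544, 0.016, 0],
    [0, 0, -0.546, 0.137, -0.544, 0.016, 0],
    [0, 0, -0.546, 0.137, -0.544, 0.016, 0],
    [0, 0, -0.546, 0.137, -0.544, 0.016, 0],
    [0, 0, -0.546, 0.137, -0.544, 0.016, 0],
    [0, 0, -0.546, 0.137, -0.544, 0.016, 0],
    [0, 0, -0.546, 0.137, -0.544, 0.016, 0],
  ],
)

```text
clock: 19.55
tcp_pos: [0.446, -0.0971, 0.1204]
tcp_rot: [3.141, -0.001, -2.128]
force: [-1.0, -0.0, -0.2]
opening: 0.0423
grasp_force: 0.0
```

Run:
```python
from h import *
ctrl.read_camera('side')
s=ctrl.sense();print(s['tcp_pos'],s['tcp_rot'])
p=off(OBJ['w'],-.005);print(p,row([*p,.0205],[pi,0,1.011+pi]))
cv2.imwrite("pics/w11.png",ctrl.read_camera('wrist')[:,:,::-1])
```

```text
[ 0.446  -0.0973  0.1205] [ 3.1411 -0.0009 -2.1285]
[ 0.4457 -0.0979] [ 0.0003 -0.0006  0.0013  0.0008 -0.0002  0.125 ]
```

View pics/w11.png

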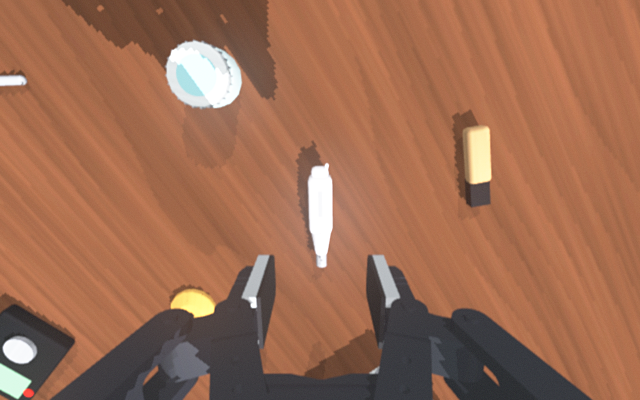

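White (321,215) is centred between the fingers, and the adapter at (192,300) is about 100 mm to the side and clear. Gripping.

>>> arm_command(
  series=[
    [0, 0, 0, 0.001, 0, 0.05, 0],
    [0, 0, 0, 0.001, 0, 0.1, 0],
    [0, 0, 0, 0.001, 0, 0.12, 0],
    [0, 0, 0, 0.001, 0, 0.125, 0],
    [0, 0, 0, 0.001, 0, 0.125, 0],
    [0, 0, 0, 0.001, 0, 0.125, 0],
    [0, 0, 0, 0.001, 0, 0.125, -1],
    [0, 0, 0, 0.001, 0, 0.125, -1],
    [0, 0, 0, 0.001, 0, 0.125, -1],
    [0, 0, 0, 0.001, 0, 0.125, -1],
    [0, 0, 0, 0.001, 0, 0.125, -1],
    [0, 0, 0, 0.001, 0, 0.125, -1],
    [0, 0, 0, 0.001, 0, 0.115, -1],
    [0, 0, 0, 0.001, 0, 0.08, -1],
    [0, 0, 0, 0.001, 0, 0.03, -1],
    [0, 0, 0, 0.001, 0, 0, -1],
    [0, 0, 0, 0.001, 0, 0, -1],
    [0, 0, 0, 0.001, 0, 0, -1],
  ],
)

```text
clock: 21.15
tcp_pos: [0.4465, -0.099, 0.1229]
tcp_rot: [-3.138, 0.0, -2.13]
force: [0.0, 0.6, -0.1]
opening: 0.0154
grasp_force: 58.6
```

```bash
sed -i "s/'w':(.5065,.2700/'w':(.5065,.2715/;s/'j':(.5169,.1925/'j':(.5175,.1932/" h.py
python3 - <<'E'
from h import *
s=ctrl.sense();print(s['tcp_pos'],s['tcp_rot'],s['opening'])
p=off(BAY['w'],-.005);print(p,row([*p,.12],[pi,0,.153+pi],T(s['tcp_pos'],s['tcp_rot'][2])))
E
```

```text
[ 0.4465 -0.099   0.1229] [-3.1383  0.0004 -2.1301] 0.015444780598375483
[0.5016 0.2707] [ 0.     -0.      0.5466 -0.4283  0.1869  0.0037]
```

>>> arm_command(
  series=[
    [0, 0, 0.547, -0.428, 0.187, 0.003, -1],
    [0, 0, 0.547, -0.428, 0.187, 0.003, -1],
    [0, 0, 0.547, -0.428, 0.187, 0.003, -1],
    [0, 0, 0.547, -0.428, 0.187, 0.003, -1],
    [0, 0, 0.547, -0.428, 0.187, 0.003, -1],
    [0, 0, 0.547, -0.428, 0.187, 0.003, -1],
    [0, 0, 0.547, -0.428, 0.187, 0.003, -1],
    [0, 0, 0.547, -0.428, 0.187, 0.003, -1],
    [0, 0, 0.547, -0.428, 0.187, 0.003, -1],
    [0, 0, 0.547, -0.428, 0.187, 0.003, -1],
    [0, 0, 0.547, -0.428, 0.187, 0.003, -1],
    [0, 0, 0.547, -0.428, 0.187, 0.003, -1],
    [0, 0, 0.547, -0.428, 0.187, 0.003, -1],
    [0, 0, 0.547, -0.428, 0.187, 0.003, -1],
    [0, 0, 0.547, -0.428, 0.187, 0.003, -1],
    [0, 0, 0.547, -0.428, 0.187, 0.003, -1],
    [0, 0, 0.547, -0.428, 0.187, 0.003, -1],
  ],
)

```text
clock: 22.57
tcp_pos: [0.5005, 0.27, 0.1181]
tcp_rot: [-3.141, -0.001, -2.99]
force: [0.4, -0.7, -0.4]
opening: 0.0152
grasp_force: 58.7
```

Run:
```python
from h import *
ctrl.read_camera('side');ctrl.read_camera('side')
s=ctrl.sense();print(s['tcp_pos'],s['tcp_rot'])
p=off(BAY['w'],-.005);print(p,row([*p,.057],[pi,0,.153+pi]))
cv2.imwrite("pics/w12.png",ctrl.read_camera('wrist')[:,:,::-1])
```

```text
[0.5004 0.2703 0.1181] [-3.1413 -0.0006 -2.99  ]
[0.5016 0.2707] [-0.0002 -0.0004 -0.0009 -0.0015  0.0003  0.0763]
```

View pics/w12.png

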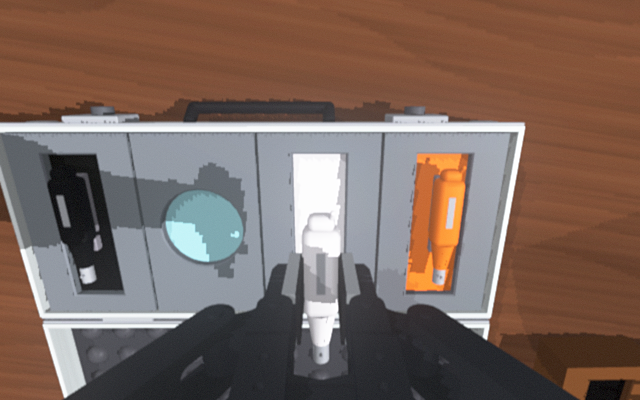

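White is in line with its recess but sits about 5 mm further back along it than orange did, so I'm shifting it 4 mm forward while lowering.

>>> arm_command(
  series=[
    [0, 0, -0.001, 0.003, 0, 0.03, -1],
    [0, 0, -0.001, 0.003, 0, 0.06, -1],
    [0, 0, -0.001, 0.003, 0, 0.073, -1],
    [0, 0, -0.001, 0.003, 0, 0.076, -1],
    [0, 0, -0.001, 0.003, 0, 0.076, -1],
    [0, 0, -0.001, 0.003, 0, 0.076, -1],
  ],
)

```text
clock: 23.22
tcp_pos: [0.4984, 0.2706, 0.0582]
tcp_rot: [-3.142, 0.0, -2.988]
force: [-0.3, 0.5, -0.7]
opening: 0.0151
grasp_force: 58.7
```

>>> arm_command(
  series=[
    [0, 0, 0, 0, 0, 0.001, -1],
    [0, 0, 0, 0, 0, 0.002, -1],
    [0, 0, 0, 0, 0, 0.002, -1],
  ],
)

```text
clock: 23.47
tcp_pos: [0.4982, 0.2706, 0.0561]
tcp_rot: [-3.142, 0.0, -2.988]
force: [-0.3, 0.5, -0.4]
opening: 0.0153
grasp_force: 58.7
```

>>> arm_command(
  series=[
    [0, 0, 0, 0, 0, 0.001, -1],
    [0, 0, 0, 0, 0, 0.002, -1],
    [0, 0, 0, 0, 0, 0.002, -1],
  ],
)

```text
clock: 23.72
tcp_pos: [0.4981, 0.2705, 0.0544]
tcp_rot: [-3.141, -0.0, -2.988]
force: [-0.6, -0.1, 4.0]
opening: 0.0152
grasp_force: 59.2
```

Contact at 4 N. Releasing.

>>> arm_command(
  series=[
    [0, 0, 0, 0, 0, 0, -0.2],
    [0, 0, 0, 0, 0, 0, -0.2],
    [0, 0, 0, 0, 0, 0, -0.2],
    [0, 0, 0, 0, 0, 0, -0.2],
    [0, 0, 0, 0, 0, 0, -0.2],
    [0, 0, 0, 0, 0, -0.02, -0.2],
    [0, 0, 0, 0, 0, -0.06, -0.2],
    [0, 0, 0, 0, 0, -0.1, -0.2],
    [0, 0, 0, 0, 0, -0.1, -0.2],
    [0, 0, 0, 0, 0, -0.1, -0.2],
    [0, 0, 0, 0, 0, -0.1, -0.2],
  ],
)

```text
clock: 24.63
tcp_pos: [0.4979, 0.2704, 0.1334]
tcp_rot: [-3.141, -0.001, -2.988]
force: [0.2, -0.3, -0.9]
opening: 0.0344
grasp_force: 0.0
```

Run:
```python
from h import *
s=ctrl.sense();print(s['tcp_pos'],s['tcp_rot'])
Tt=tool(s);im=cv2.cvtColor(ctrl.read_camera('wrist'),cv2.COLOR_RGB2BGR);cv2.imwrite('pics/w13.png',im);np.save('T13.npy',Tt)
# height check of white shell: chrome/white body inside the recess
b=T(s['tcp_pos'],s['tcp_rot'][2])
# stop 50 mm short in base direction so the wrist camera sees the jar; keep yaw
print(row([.500,-.216,.14],[pi,0,s['tcp_rot'][2]],b))
```

```text
[0.4979 0.2704 0.1334] [-3.1411 -0.0012 -2.9877]
[-0.     -0.     -0.      0.0906 -0.6012 -0.0083]
```

>>> arm_command(
  series=[
    [0, 0, 0, 0.14, -0.594, -0.008, 0.5],
    [0, 0, 0, 0.14, -0.594, -0.008, 0.5],
    [0, 0, 0, 0.14, -0.594, -0.008, 0.5],
    [0, 0, 0, 0.14, -0.594, -0.008, 0.5],
    [0, 0, 0, 0.14, -0.594, -0.008, 0.5],
    [0, 0, 0, 0.14, -0.594, -0.008, 0.5],
    [0, 0, 0, 0.14, -0.594, -0.008, 0.5],
    [0, 0, 0, 0.14, -0.594, -0.008, 0.5],
    [0, 0, 0, 0.14, -0.594, -0.008, 0.5],
    [0, 0, 0, 0.14, -0.594, -0.008, 0.5],
    [0, 0, 0, 0.14, -0.594, -0.008, 0.5],
    [0, 0, 0, 0.14, -0.594, -0.008, 0.5],
    [0, 0, 0, 0.14, -0.594, -0.008, 0.5],
    [0, 0, 0, 0.14, -0.594, -0.008, 0.5],
    [0, 0, 0, 0.14, -0.594, -0.008, 0.5],
    [0, 0, 0, 0.14, -0.594, -0.008, 0.5],
    [0, 0, 0, 0.14, -0.594, -0.008, 0.5],
  ],
)

```text
clock: 26.1
tcp_pos: [0.4602, -0.2151, 0.1403]
tcp_rot: [-3.142, -0.001, -2.986]
force: [0.4, 0.1, 0.1]
opening: 0.0639
grasp_force: 0.0
```

Run:
```python
from h import *
ctrl.read_camera('side')
s=ctrl.sense();Tt=tool(s);print(s['tcp_pos'],s['tcp_rot'],s['opening'])
im=cv2.cvtColor(ctrl.read_camera('wrist'),cv2.COLOR_RGB2BGR);cv2.imwrite('pics/w14.png',im);K,M=cam('wrist',Tt)
h=cv2.cvtColor(im,cv2.COLOR_BGR2HSV).astype(int)
e=proj(K,M,[.4598,-.216,.036])[0];print('expected',e)
x0,y0=[max(0,int(v)-60) for v in e];c=h[y0:y0+120,x0:x0+120]
for nm,m,z in [('dot',(c[...,0]>75)&(c[...,0]<110)&(c[...,1]>30)&(c[...,2]>150),.036),('all',(c[...,1]<90)&(c[...,2]>90),.036)]:
    k,l,st,ce=cv2.connectedComponentsWithStats(m.astype(np.uint8));i=1+np.argmax(st[1:,4]);ys,xs=np.nonzero(l==i);uv=np.c_[xs+x0,ys+y0]
    (u,r)=cv2.minEnclosingCircle(uv.astype(np.float32));P=ray(K,M,uv,z)[:,:2]*1000
    print(nm,len(xs),u,r,uv.min(0),uv.max(0),ray(K,M,u,z)[0],P.min(0),P.max(0),P.mean(0))
print(row([.4598,-.216,.022],[pi,0,s['tcp_rot'][2]],Tt))
# white placed
im=cv2.imread('pics/w13.png');K,M=cam('wrist',np.load('T13.npy'))
```

```text
[ 0.4603 -0.2152  0.1404] [-3.1414 -0.0011 -2.986 ] 0.06427537857524436
expected [320.8802 208.9206]Traceback (most recent call last):
  File "<stdin>", line 9, in <module>
    return _wrapfunc(a, 'argmax', axis=axis, out=out, **kwds)
    return bound(*args, **kwds)
ValueError: attempt to get argmax of an empty sequence
```

Run:
```python
from h import *
im=cv2.imread('pics/w14.png');K,M=cam('wrist',T([.4603,-.2152,.1404],-2.986))
h=cv2.cvtColor(im,cv2.COLOR_BGR2HSV).astype(int)
print(h[209,270:372:6].tolist()); print(h[150:270:8,321].tolist())
m=(((h[...,1]<100)&(h[...,2]>100)&((np.arange(400)<250)[:,None]))).astype(np.uint8);m[:,:240]=0;m[:,400:]=0
k,l,st,ce=cv2.connectedComponentsWithStats(m)
for i in range(1,k):
    if st[i,4]>100: print(st[i],ce[i],ray(K,M,ce[i],.036))
```

```text
[[10, 110, 137], [10, 90, 130], [10, 93, 132], [9, 88, 133], [9, 81, 135], [0, 0, 255], [0, 0, 255], [90, 7, 255], [90, 7, 255], [90, 7, 255], [90, 7, 255], [90, 7, 255], [0, 0, 255], [0, 0, 255], [9, 91, 162], [9, 92, 160], [10, 110, 176]]
[[10, 126, 180], [10, 118, 179], [10, 111, 172], [9, 84, 194], [99, 15, 228], [0, 0, 255], [90, 7, 255], [90, 7, 255], [90, 7, 255], [90, 8, 255], [0, 0, 255], [8, 105, 185], [10, 109, 187], [9, 111, 184], [9, 116, 172]]
[240   0  39   8 180] [253.7333   2.3222] [[ 0.3351 -0.2772  0.036 ]]
[ 270  171   96   64 4070] [317.9806 202.9614] [[ 0.4557 -0.2188  0.036 ]]
```

Run:
```python
from h import *
im=cv2.imread('pics/w14.png');Tt=T([.4603,-.2152,.1404],-2.986);K,M=cam('wrist',Tt)
m=(cv2.cvtColor(im,cv2.COLOR_BGR2HSV)[...,2]>=250).astype(np.uint8)
k,l,st,ce=cv2.connectedComponentsWithStats(m); i=l[209,321];print(st[i],ce[i],ray(K,M,ce[i],.036))
ys,xs=np.nonzero(l==i);P=ray(K,M,np.c_[xs,ys],.036);q=(P-Tt[:3,3])@Tt[:3,:3]*1000;print(q.min(0),q.max(0))
```

```text
[ 299  179   51   55 1977] [324.3303 207.9803] [[ 0.4588 -0.2136  0.036 ]]
[-18.449  -16.7181 104.4   ] [ 22.8891  19.799  104.4   ]
```

The measured lid is 36.5 mm wide (37 given), offset +1.5 mm in tool y. Going down to grip the glass.

>>> arm_command(
  series=[
    [0, 0, 0, 0.001, 0.002, 0.05, 0.5],
    [0, 0, 0, 0.001, 0.002, 0.1, 0.5],
    [0, 0, 0, 0.001, 0.002, 0.135, 0.5],
    [0, 0, 0, 0.001, 0.002, 0.148, 0.5],
    [0, 0, 0, 0.001, 0.002, 0.148, 0.5],
    [0, 0, 0, 0.001, 0.002, 0.148, 0.5],
    [0, 0, 0, 0.001, 0.002, 0.148, -1],
    [0, 0, 0, 0.001, 0.002, 0.148, -1],
    [0, 0, 0, 0.001, 0.002, 0.148, -1],
    [0, 0, 0, 0.001, 0.002, 0.148, -1],
    [0, 0, 0, 0.001, 0.002, 0.148, -1],
    [0, 0, 0, 0.001, 0.002, 0.148, -1],
    [0, 0, 0, 0.001, 0.002, 0.148, -1],
  ],
)

```text
clock: 27.28
tcp_pos: [0.4603, -0.2155, 0.0246]
tcp_rot: [-3.139, 0.002, -2.988]
force: [-0.2, 0.2, 7.2]
opening: 0.0358
grasp_force: 59.8
```

>>> arm_command(
  series=[
    [0, 0, 0, 0, 0, -0.01, -1],
    [0, 0, 0, 0, 0, -0.04, -1],
    [0, 0, 0, 0, 0, -0.09, -1],
    [0, 0, 0, 0, 0, -0.12, -1],
    [0, 0, 0, 0, 0, -0.12, -1],
    [0, 0, 0, 0, 0, -0.12, -1],
  ],
)

```text
clock: 27.78
tcp_pos: [0.4601, -0.2153, 0.1206]
tcp_rot: [-3.139, 0.002, -2.988]
force: [0.6, -0.5, -1.7]
opening: 0.0354
grasp_force: 60.1
```

Run:
```python
from h import *
s=ctrl.sense();print(s['tcp_pos'],s['tcp_rot'],s['opening'])
p=BAY['j'];print(row([p[0],p[1],.12],[pi,0,.153+pi],T(s['tcp_pos'],s['tcp_rot'][2])))
im=cv2.cvtColor(ctrl.read_camera('wrist'),cv2.COLOR_RGB2BGR);cv2.imwrite('pics/w15.png',im)
```

```text
[ 0.4601 -0.2153  0.1206] [-3.1389  0.0024 -2.9878] 0.0353541358523672
[ 0.     -0.      0.0005 -0.1492  0.4936  0.0007]
```

>>> arm_command(
  series=[
    [0, 0, 0, -0.149, 0.494, 0, -1],
    [0, 0, 0, -0.149, 0.494, 0, -1],
    [0, 0, 0, -0.149, 0.494, 0, -1],
    [0, 0, 0, -0.149, 0.494, 0, -1],
    [0, 0, 0, -0.149, 0.494, 0, -1],
    [0, 0, 0, -0.149, 0.494, 0, -1],
    [0, 0, 0, -0.149, 0.494, 0, -1],
    [0, 0, 0, -0.149, 0.494, 0, -1],
    [0, 0, 0, -0.149, 0.494, 0, -1],
    [0, 0, 0, -0.149, 0.494, 0, -1],
    [0, 0, 0, -0.149, 0.494, 0, -1],
    [0, 0, 0, -0.149, 0.494, 0, -1],
    [0, 0, 0, -0.149, 0.494, 0, -1],
    [0, 0, 0, -0.149, 0.494, 0, -1],
    [0, 0, 0, -0.149, 0.494, 0, -1],
  ],
)

```text
clock: 29.08
tcp_pos: [0.5162, 0.1927, 0.1176]
tcp_rot: [-3.141, -0.001, -2.989]
force: [-0.3, 0.1, -0.6]
opening: 0.0353
grasp_force: 60.4
```

Run:
```python
from h import *
ctrl.read_camera('side')
s=ctrl.sense();Tt=tool(s);print(s['tcp_pos'],s['tcp_rot'],s['opening'])
p=BAY['j'];print(row([p[0],p[1],.06],[pi,0,.153+pi],Tt))
im=cv2.cvtColor(ctrl.read_camera('wrist'),cv2.COLOR_RGB2BGR);cv2.imwrite('pics/w16.png',im);K,M=cam('wrist',Tt)
# visible rim of the round recess -> circle fit on plane z=.035 (tool y extents)
h=cv2.cvtColor(im,cv2.COLOR_BGR2HSV).astype(int);m=((h[...,0]>80)&(h[...,0]<105)&(h[...,1]>35)&(h[...,2]>100)).astype(np.uint8)
k,l,st,ce=cv2.connectedComponentsWithStats(m)
for i in range(1,k):
    if st[i,4]>150: 
        ys,xs=np.nonzero(l==i);q=(ray(K,M,np.c_[xs,ys],.029)-Tt[:3,3])@Tt[:3,:3]*1000; print(st[i],q.min(0),q.max(0))
```

```text
[0.5163 0.1927 0.1179] [-3.1411 -0.0011 -2.9895] 0.03553819909147708
[-0.0003 -0.0007 -0.0006 -0.0016  0.0004  0.0723]
[ 281  183   82   61 3495] [-19.6403 -28.2789  88.8198] [23.8305 27.5662 88.8802]
[ 291  276   60   52 2443] [-89.7578 -23.0322  88.7542] [-45.7378  21.2116  88.806 ]
```

Recess floor measured 56 mm wide, centred in y, about 3 mm back in tool x. Lowering with that correction.

>>> arm_command(
  series=[
    [0, 0, -0.001, -0.004, 0, 0.03, -1],
    [0, 0, -0.001, -0.004, 0, 0.055, -1],
    [0, 0, -0.001, -0.004, 0, 0.07, -1],
    [0, 0, -0.001, -0.004, 0, 0.074, -1],
    [0, 0, -0.001, -0.004, 0, 0.074, -1],
    [0, 0, -0.001, -0.004, 0, 0.074, -1],
  ],
)

```text
clock: 29.68
tcp_pos: [0.5198, 0.1944, 0.0596]
tcp_rot: [-3.141, 0.0, -2.987]
force: [-0.1, 0.8, -0.8]
opening: 0.0356
grasp_force: 60.4
```

>>> arm_command(
  series=[
    [0, 0, 0, 0, 0, 0.001, -1],
    [0, 0, 0, 0, 0, 0.002, -1],
    [0, 0, 0, 0, 0, 0.002, -1],
  ],
)

```text
clock: 29.93
tcp_pos: [0.5197, 0.1946, 0.0576]
tcp_rot: [-3.141, -0.0, -2.986]
force: [0.1, -0.5, -1.8]
opening: 0.0357
grasp_force: 60.4
```

>>> arm_command(
  series=[
    [0, 0, 0, 0, 0, 0.001, -1],
    [0, 0, 0, 0, 0, 0.002, -1],
    [0, 0, 0, 0, 0, 0.002, -1],
  ],
)

```text
clock: 30.18
tcp_pos: [0.5197, 0.1946, 0.0566]
tcp_rot: [-3.141, 0.0, -2.986]
force: [-2.4, -0.6, 7.0]
opening: 0.0357
grasp_force: 61.2
```

Contact at 7 N, with the same 3 mm offset as the cartridges, so the jar is on the recess floor. Releasing.

>>> arm_command(
  series=[
    [0, 0, 0, 0, 0, 0, 0.3],
    [0, 0, 0, 0, 0, 0, 0.3],
    [0, 0, 0, 0, 0, 0, 0.3],
    [0, 0, 0, 0, 0, 0, 0.3],
    [0, 0, 0, 0, 0, 0, 0.3],
    [0, 0, 0, 0, 0, -0.02, 0.3],
    [0, 0, 0, 0, 0, -0.06, 0.3],
    [0, 0, 0, 0, 0, -0.1, 0.3],
    [0, 0, 0, 0, 0, -0.15, 0.3],
    [0, 0, 0, 0, 0, -0.2, 0.3],
    [0, 0, 0, 0, 0, -0.25, 0.3],
    [0, 0, 0, 0, 0, -0.25, 0.3],
    [0, 0, 0, 0, 0, -0.25, 0.3],
    [0, 0, 0, 0, 0, -0.25, 0.3],
  ],
)

```text
clock: 31.35
tcp_pos: [0.5196, 0.1945, 0.255]
tcp_rot: [-3.141, -0.001, -2.986]
force: [0.1, -0.3, -1.1]
opening: 0.0557
grasp_force: 0.0
```

Run:
```python
from h import *
ctrl.read_camera('side')
s=ctrl.sense();Tt=tool(s);print(s['tcp_pos'],s['tcp_rot'],s['opening'],s['clock'])
im=cv2.cvtColor(ctrl.read_camera('wrist'),cv2.COLOR_RGB2BGR);cv2.imwrite('pics/w17.png',im);K,M=cam('wrist',Tt)
h=cv2.cvtColor(im,cv2.COLOR_BGR2HSV).astype(int);H,S,V=h[...,0],h[...,1],h[...,2]
# recess lining by colour, and the jar's lid (bright) : extents in bay axes relative to the bay centre
Rb=np.array([[np.cos(.153),np.sin(.153)],[-np.sin(.153),np.cos(.153)]])
def rep(n,m,b,z,half):
    c=proj(K,M,[b[0],b[1],.031])[0];mm=np.zeros_like(m);x,y=c.astype(int);mm[max(0,y-60):y+60,max(0,x-half):x+half]=1
    k,l,st,ce=cv2.connectedComponentsWithStats((m&mm).astype(np.uint8))
    for i in np.argsort(-st[1:,4])[:3]+1:
        if st[i,4]<40: continue
        ys,xs=np.nonzero(l==i);q=(ray(K,M,np.c_[xs,ys],z)[:,:2]-b[:2])@Rb.T*1000;print(n,st[i],q.min(0),q.max(0),V[l==i].mean())
rep('lid bright',(V>235)&(S<40),BAY['j'],.065,40)
rep('lid any',(V>195)&(S<25),BAY['j'],.065,40)
rep('teal',(H>80)&(H<105)&(S>35)&(V>90),BAY['j'],.029,40)
rep('orange',(S>120)&(V>110),BAY['o'],.031,28)
rep('white',(V>190)&(S<40),BAY['w'],.031,28)
rep('black',V<70,BAY['b'],.031,28)
for n in 'bwo':
    c=proj(K,M,[*BAY[n][:2],.04])[0];print(n,c)
```

```text
[0.5193 0.1944 0.2541] [-3.1408 -0.0028 -2.9861] 0.055501330457853895 31.4
lid bright [ 302  150   39   53 1463] [-29.3629 -18.1939] [21.8972 18.7875] 253.65413533834587
lid any [ 302  153   39   50 1401] [-26.5295 -18.1939] [21.901  18.8086] 251.92077087794434
lid any [283 114  32  14 217] [-62.0954 -34.9828] [-50.4472  -6.3724] 202.44700460829492
lid any [315 114  32  10 104] [-62.1912  -5.4551] [-54.1111  22.9067] 202.875
teal [294 148  52  45 592] [-26.1965 -28.6733] [21.6126 26.0912] 205.01013513513513
orange [ 448  126   43   93 2576] [-48.364  -16.4841] [51.3935 17.8053] 238.2185559006211
white [ 366  114   56  120 6240] [-62.0823 -33.573 ] [67.5535 34.0473] 222.6769230769231
black [ 227  126   35   91 2054] [-47.5104 -17.9831] [49.9827 14.2655] 61.452288218111
b [245.1381 173.508 ]
w [396.7559 176.0866]
o [472.0909 174.3569]
```

The jar's lid measures 37 mm wide at its seated height and is centred in the recess. All three cartridges touched down at the same height, so they sit on their floors. Handing in.

```bash
python3 -c "
from rig import ctrl
print(ctrl.finish_job())"
```

```text
the job is handed in; nothing more can be done
None
```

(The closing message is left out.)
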